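Open the wire grill basket flat beside the tandoor

ROBOT

A 6-joint arm with a two-finger parallel gripper is mounted at the origin on the work surface. World frame = base frame: x ahead of the robot, y to its left, z up, the work surface at z = 0. Lengths are in m, angles in rad, forces in N, time in s.
With the tool pointing down it reaches from about 0.375 to 0.75 m from the base axis. Payload 9 kg.
Tool frame: the origin (TCP) lies at the centre of the arm's flange, where the gripper is bolted on; the fingertips stand 173 mm ahead of it and the grasp point (between the pads) lies 155 mm ahead of it; z points along the fingers, x is the direction in which the jaws open and shut, and the axes are right-handed (so a half turn about z gives the same grasp; the last joint's range is limited). The gripper opens to 85 mm and grips with 20 to 120 N. Pads are 22 mm wide; open, the fingers measure 114 mm over their backs; the gripper's body (76 mm by 85 mm) begins 54 mm behind the grasp point. The pads swing forward as they close: fully open they stand 13 mm farther back than shut.
Start: joints at [-1.405, 0.104, 0.097, 1.564, 0, 1.353], TCP at [0.225, -0.556, 0.405] pointing down, gripper open.
Joint ranges: [-2.99, 2.99], [-0.84, 1.86], [-1.1, 1.16], [-1.84, 2.11], [-1.51, 1.56], [-3.14, 3.14]. Speed limits (rad/s): [2.22, 2.22, 2.57, 3.14, 3.14, 3.14].

INTERFACE

Orientations are given as a unit quaternion [w, x, y, z].
In Python, from workcell import read_state, capture, close_job gives the robot as it stands.
- The arm moves only by the shell command python3 -m handwheel 'ROWS' [FORCE]. ROWS is a JSON object of lists of equal length, an entry for each row: "delta_pos": the shift along the tool's x, y, z in mm, a list of three; "roll": the turn about the tool's z in degrees; "grip": the opening, from 0 (shut) to 1 (fully open). In form: {"delta_pos": [[x, y, z], ...], "roll": [roll, ...], "grip": [grip, ...]}. A call has 1 to 10 rows; each row is the pose to reach, as a shift and turn from the pose commanded when the call began, along the tool's axes at that moment; what a row does not reach only later rows make up. A row lasts 1/8 s, in which the tool goes at most 62.5 mm and 10.7 degrees, less where a joint would pass 70% of its speed; a pose out of reach is approached as far as the arm can. A call with a gripper value outside its range is refused whole. The fingers move at their own pace and stop on an object; FORCE is the grip in N (left out, the last holds). Time passes only in rows, so rows that repeat a pose let the fingers close. It gives the time, the measured TCP pose, the force and the opening at its end, in the units of the state.
- read_state(): the state, without advancing time (a new reading comes with each control period).
- capture(name): name is "side" or "top"; returns a dict with "img" (400x640x3 uint8, red, green, blue), "z_map" (400x640 float32, m along the optical axis (not along the pixel's ray), 0 where there is no reading), "K" (3x3 intrinsics, pixels), "dist" ([k1, k2, p1, p2, k3] as OpenCV has them; the pictures are not rectified), "R" (3x3) and "t" (3): a world point X has camera coordinates R X + t. Camera axes: x right, y down, z forward; pixel columns grow to the right and rows downward; lengths in m; the calibration is good to about 2 mm. A picture is of the moment at which its call begins.
- close_job(): hands the job in, once; it reports no verdict.
The state is a dict: "time": time; "qpos": joint angles; "dq": joint speeds; "joint_torque": joint torques, N m; "tool_pos": TCP position; "ee_rot": TCP orientation; "ft_force": force on the tool from outside, world axes, zero at the start; "torque": the same for the moment, N m; "finger_gap": finger opening in m.
Only numpy, scipy, OpenCV 4.12 (cv2) and the standard library are available. Lean on these libraries where they do the work, as an engineer would, in place of code of your own. Each camera call takes 0.05 s, during which the arm holds its last target.

TASK

Open the wire grill basket out flat so that it can be loaded: with shut fingertips under the black tab, push the upper half up and over the spine and on down until it lies flat on the ledge on the other side. Only push it, gently and without flinging it: do not pick the basket up or tip it, leave its lower half where it stands, and leave the dishes round it alone.

Things in the scene. Friction and masses are not known exactly. Their poses are not given: they have to be found in the camera images.
- grill: Lower half of a hinged steel-wire grill basket, 0.95 kg, loose on the ledge (z = 0): a tray 210 mm along x, y 5 to 170 mm, 18 mm high, with a carrying handle (grip 23 mm thick, at y 88 mm) out to x = -245 mm. Origin: on the ledge below the middle of the spine; x runs along the spine, y level from the spine across the lower half, z up. The upper half is to lie on the bare ledge at -y.
- spine (a point): Middle of the hinge spine, 18 mm above the ledge; axes of grill. The upper half (the leaf), a wire tray like the lower half, 210 mm along the spine with its free rim 170 mm from it, turns about the x axis through this point.
- leaf (a joint): Angle of the upper half about the spine, rad. 0: shut, on the lower half at +y; 1.57: upright; 3.14: flat on the ledge at -y; grows as the free edge rises and goes over. Stiff hinge (0.24 N m dry friction): the leaf (0.18 kg) stays where it is left and does not fall; 1 to 3 N at the tab moves it, and it must be pressed down to the very end.
- tab (a point): Middle of the outer edge of the black tab on the leaf's free rim, on its under face as shut; leaf axes (y from spine to tab, z out of the face on top when shut). 210 mm from the spine along y, 13.5 mm along z: 31.5 mm above the ledge when shut. Rigid plate 96 mm along the spine, 4 mm thick, overhanging the rims 40 mm, nothing beneath. When opened flat it lies on the ledge, this face up at 4.5 mm.
- tumbler_a: Glass tumbler, 70 mm across the rim, 115 mm tall, upright; origin: centre of its underside. Leave alone.
- tumbler_b: A second tumbler of the same size; origin: centre of its underside. Leave alone.
- tin: Green plastic spice tin with flip cap, 67 mm across, 104 mm tall; origin: centre of its underside. Leave alone.
- chakla: Round wooden rolling board on three feet, 220 mm across, 31 mm high; origin: centre of its underside. Leave alone.

How it is judged:
On the way:
1. the leaf stands upright on its spine, the lower half still flat on the ledge (value of joint leaf between 1.4 and 2.4 rad and angle between grill's own z axis and vertical below 0.1 rad), for 0.1 s.
At the end, for the whole second after the job is handed in: The upper half lies flat on the ledge on the other side of the spine (opened past 3.07 rad, tab's upper face within 20 mm of the ledge) and is at rest; the lower half lies flat (within 0.04 rad) and within 40 mm of where it stood (value of joint leaf above 3.07 rad and velocity of joint leaf between -0.05 and 0.05 rad/s and height (world z) of tab below 0.02 m and distance of grill from where it was at the start of the episode below 0.04 m and angle between grill's own z axis and vertical below 0.04 rad and linear speed of grill below 0.02 m/s); the robot touches nothing.
It fails at once if the basket's lower half is lifted or tipped off the ledge (height (world z) of grill above 0.015 m or angle between grill's own z axis and vertical above 0.15 rad).
It fails at once if the basket is shoved along the ledge by more than 60 mm (distance of grill from where it was at the start of the episode above 0.06 m).
It fails at once if the leaf is flung over (faster than 4 rad/s) (velocity of joint leaf above 4 rad/s or velocity of joint leaf below -4 rad/s).
It fails at once if the basket is squeezed or pressed with more than 60 N (contact force between the fingers and grill above 60 N).
It fails at once if a tumbler, the tin or the chakla is moved by more than 20 mm (distance of any of tumbler_a, tumbler_b, tin, chakla from where it was at the start of the episode above 0.02 m).
It also fails if it takes over 54 s, if anything falls off the work surface, if the arm or the gripper's body presses on something with over 40 N, if the wrist force passes 120 N, or if a joint passes its speed limit or range.

## Working session

There is one attempt and no reset: what is moved stays moved. The work goes in short steps, Python scripts to look and compute and a shell command to move; the robot and the scene stay as the last step left them, time stands still between calls to the robot, and variables do not carry over. Pictures are saved under pics/ and viewed, and the job is handed in when it is done.

```bash
mkdir -p pics; ls; python3 - <<'E'
from workcell import *
import cv2
s=read_state(); print({k:s[k] for k in('time','tool_pos','ee_rot','ft_force','finger_gap')})
for n in('side','top'):
    c=capture(n); cv2.imwrite(f'pics/{n}0.png',c['img'][:,:,::-1]); print(n,c['K'].tolist() if hasattr(c['K'],'tolist') else c['K'],c['dist'],c['R'],c['t'])
E
```

```text
pics
{'time': 0.0, 'tool_pos': array([ 0.22464678, -0.55624405,  0.40392018]), 'ee_rot': array([-5.00732269e-04,  8.28981270e-01, -5.59275957e-01, -4.55256070e-04]), 'ft_force': array([ 0.60639578,  0.43896833, -0.47321025]), 'finger_gap': 0.08495650939089314}
side [[413.46081990505417, 0.0, 320.939993515741], [0.0, 413.46081990505417, 194.91676493919655], [0.0, 0.0, 1.0]] [-0.02593099  0.          0.          0.          0.        ] [[-0.99009803 -0.14001294 -0.01011232]
 [-0.08498107  0.65515995 -0.75069545]
 [ 0.11173227 -0.74240273 -0.66057103]] [0.63528161 0.15982482 1.0316424 ]
top [[447.21715862573654, 0.0, 317.8728086918528], [0.0, 447.21715862573654, 200.61349792176645], [0.0, 0.0, 1.0]] [-0.06464755  0.          0.          0.          0.        ] [[-0.01315967 -0.99990131 -0.00491854]
 [-0.99100652  0.01369738 -0.13311069]
 [ 0.13316492  0.00312261 -0.99108897]] [-0.08239947  0.65693003  1.07288643]
```

View pics/side0.png

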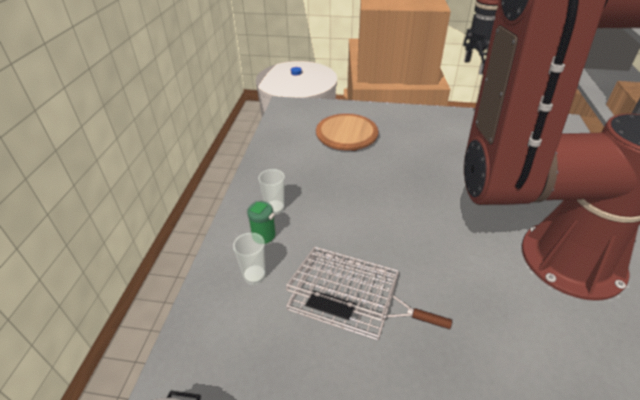

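View pics/top0.png

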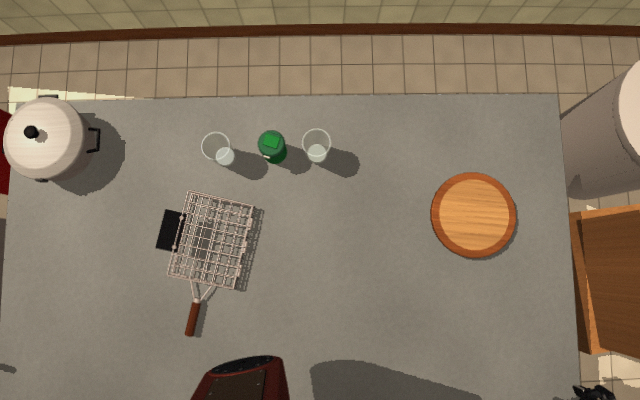

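```bash
cat > h.py <<'E'
import numpy as np,cv2
from workcell import *
def ray(c,uv,z):
    p=cv2.undistortPoints(np.array(uv,float).reshape(-1,1,2),np.array(c['K']),np.array(c['dist'])).reshape(-1,2)
    R=np.array(c['R']);t=np.array(c['t']);o=-R.T@t
    d=np.c_[p,np.ones(len(p))]@R
    return o+d*((z-o[2])/d[:,2])[:,None]
E
python3 - <<'E'
from h import *
for n in('top','side'):
    c=capture(n);im=c['img'].astype(int)
    m=(im.max(2)<50).astype(np.uint8)
    roi=np.zeros_like(m)
    if n=='top': roi[195:265,145:195]=1
    else: roi[285:330,295:365]=1
    m*=roi
    m=cv2.morphologyEx(m,cv2.MORPH_OPEN,np.ones((3,3)))
    cs,_=cv2.findContours(m,0,1);k=max(cs,key=cv2.contourArea)
    r=cv2.minAreaRect(k);b=cv2.boxPoints(r);print(n,r);print(b);print(ray(c,b,.0355).round(4));
    print('ctr',ray(c,[r[0]],.0355))
    # handle
    if n=='top':
        h=((im[:,:,0]>im[:,:,1]+25)).astype(np.uint8); h[:270]=0;h[350:]=0;h[:,:170]=0;h[:,225:]=0
        k=max(cv2.findContours(h,0,1)[0],key=cv2.contourArea);r=cv2.minAreaRect(k);print(r,ray(c,cv2.boxPoints(r),.02).round(4))
    crop=im[170:350,130:290] if n=='top' else im[230:350,270:470]
    cv2.imwrite(f'pics/{n}1.png',cv2.resize(crop[:,:,::-1].astype(np.uint8),None,fx=3.3 if n=='top' else 4,fy=3.3 if n=='top' else 4))
E
```

```text
top ((168.23187255859375, 229.71893310546875), (16.491165161132812, 39.650054931640625), 14.743562698364258)
[[155.21245 246.79276]
 [165.30312 208.44821]
 [181.2513  212.64511]
 [171.16063 250.98965]]
[[0.5456 0.3183 0.0355]
 [0.6422 0.2955 0.0355]
 [0.631  0.2542 0.0355]
 [0.5348 0.2774 0.0355]]
ctr [[0.58816678 0.2863133  0.0355    ]]
((191.94552612304688, 318.7269287109375), (8.245844841003418, 34.42251205444336), 13.495734214782715) [[0.3281 0.2459 0.02  ]
 [0.4101 0.2269 0.02  ]
 [0.4052 0.2066 0.02  ]
 [0.3234 0.2257 0.02  ]]
side ((329.756103515625, 306.19512939453125), (44.007843017578125, 11.608366966247559), 17.650123596191406)
[[307.02814 305.0544 ]
 [310.54785 293.99252]
 [352.48407 307.33585]
 [348.96436 318.39774]]
[[0.6372 0.245  0.0355]
 [0.6341 0.2156 0.0355]
 [0.5388 0.2376 0.0355]
 [0.5439 0.2656 0.0355]]
ctr [[0.58785039 0.2412484  0.0355    ]]
```

View pics/top1.png

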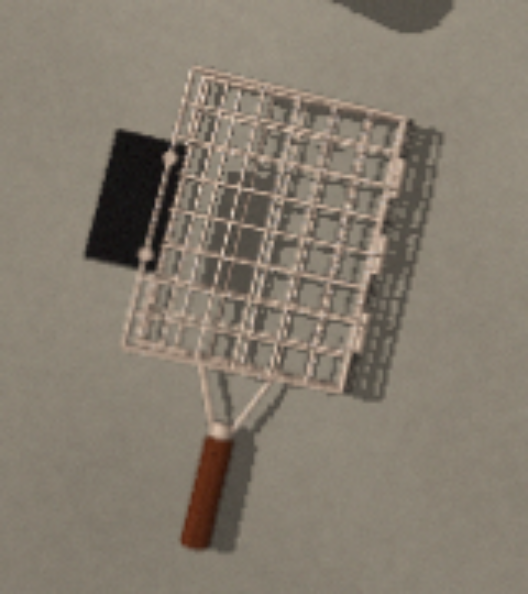

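View pics/side1.png

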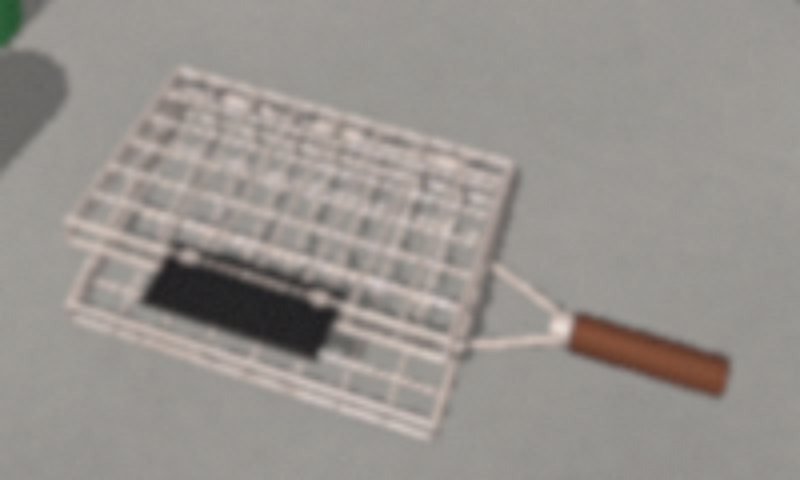

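```bash
python3 - <<'E'
from h import *
T=capture('top');S=capture('side')
def tri(a,b):
    P=[];q=[]
    for c,uv in((T,a),(S,b)):
        P.append(np.c_[c['R'],c['t']]);q.append(cv2.undistortPoints(np.array([[uv]],float),np.array(c['K']),np.array(c['dist'])).reshape(2,1))
    X=cv2.triangulatePoints(P[0],P[1],q[0],q[1]).ravel();return X[:3]/X[3]
# crop coords -> full
t=lambda u,v:(130+u/3.3,170+v/3.3); s=lambda u,v:(270+u/4,230+v/4)
A=tri(t(86,257),s(318,358));B=tri(t(118,129),s(143,300))   # tab outer -x,+x
C=tri(t(146,255),s(318,298));D=tri(t(169,158),s(190,257))  # knobs at rim
E1=tri(t(122,346),s(455,355));F=tri(t(193,68),s(70,225))  # leaf rim corners
G=tri(t(345,389),s(513,162));H=tri(t(405,118),s(180,70)) # spine corners
for n,x in zip('ABCDEFGH',(A,B,C,D,E1,F,G,H)):print(n,x.round(4))
# lower half on planes
print('lower rim side', ray(S,[s(430,432),s(72,300)],.018).round(4))
print('spine top@18', ray(T,[t(345,389),t(405,118)],.018).round(4))
# spine pts: ray side
print('spine side@18', ray(S,[s(513,162),s(180,70)],.018).round(4))
def zm(c,uv): 
    u,v=map(int,np.round(uv)); z=np.median(c['z_map'][v-1:v+2,u-1:u+2]); p=cv2.undistortPoints(np.array([[uv]],float),np.array(c['K']),np.array(c['dist'])).ravel()
    return c['R'].T@(np.array([p[0]*z,p[1]*z,z])-c['t'])
for uv in((160,230),(165,230),(170,230),(165,220),(162,242)):print(uv,zm(T,uv).round(4))
E
```

```text
A [0.5415 0.2983 0.0838]
B [0.6338 0.2771 0.0844]
C [0.5438 0.2572 0.0741]
D [0.6139 0.2416 0.075 ]
E [0.4749 0.2762 0.0657]
F [0.6817 0.2267 0.0704]
G [0.4413 0.1183 0.0286]
H [0.6463 0.0737 0.0297]
lower rim side [[0.4813 0.2929 0.018 ]
 [0.6817 0.2391 0.018 ]]
spine top@18 [[0.4417 0.1203 0.018 ]
 [0.6482 0.0755 0.018 ]]
spine side@18 [[0.4391 0.1096 0.018 ]
 [0.6476 0.0636 0.018 ]]
(160, 230) [0.5838 0.2881 0.0889]
(165, 230) [0.5838 0.2765 0.0872]
(170, 230) [0.5838 0.265  0.0852]
(165, 220) [0.6077 0.2763 0.0898]
(162, 242) [0.5552 0.2833 0.0862]
```

The leaf already stands about 15° open. In the zoomed side view the tab's outer edge is at (143,300)–(318,358), and it triangulates to about z = 85 mm, well above the lower rim. First I'll cross at height with the fingers shut, rolling square to the spine.

```bash
python3 -m handwheel '{"delta_pos": [[-40,-40,0],[-80,-80,0],[-120,-120,0],[-160,-160,0],[-200,-200,0],[-240,-240,0],[-280,-280,0],[-320,-320,0],[-360,-360,0],[-400,-400,0]], "roll": [-5.5,-11,-16.5,-22,-27.5,-33,-38.5,-44,-49.5,-55], "grip": [0,0,0,0,0,0,0,0,0,0]}' 40
cat >> h.py <<'E'
a=np.deg2rad(-13.);GX=np.array([np.cos(a),np.sin(a)]);GY=np.array([-np.sin(a),np.cos(a)]);O=np.array([.5435,.098])
from scipy.spatial.transform import Rotation as Ro
def pose():
    s=read_state();q=s['ee_rot'];R=Ro.from_quat([q[1],q[2],q[3],q[0]]).as_matrix()
    p=s['tool_pos'];d=p[:2]-O
    print('t',round(s['time'],2),'grill x,y mm',(d@GX*1e3).round(1),(d@GY*1e3).round(1),'tip z',round((p[2]-.173)*1e3,1),'yaw',np.rad2deg(np.arctan2(R[1,0],R[0,0])).round(2),'tilt',R[2,2].round(4),'F grill',(s['ft_force'][:2]@GX).round(2),(s['ft_force'][:2]@GY).round(2),s['ft_force'][2].round(2),'gap',round(s['finger_gap'],4))
    return R,p
def to(gx,gy,tipz):
    R,p=pose();w=np.r_[O+GX*gx/1e3+GY*gy/1e3,tipz/1e3+.173]
    print('delta mm',(R.T@(w-p)*1e3).round(1))
E
python3 -c "
from h import *
to(0,260,230)"
```

```text
time: 1.55
tool_pos: [0.4462, -0.0338, 0.4049]
ee_rot: [0.0, 0.994, -0.112, 0.0]
ft_force: [1.7, 0.2, 0.0]
finger_gap: 0.0002
t 1.55 grill x,y mm -65.2 -150.3 tip z 231.9 yaw -12.83 tilt -1.0 F grill 1.61 0.57 0.04 gap 0.0002
delta mm [  66.4 -410.1    1.9]
```

```bash
python3 -m handwheel '{"delta_pos": [[10,-52,0],[20,-104,0],[30,-156,0],[40,-208,0],[50,-260,0],[60,-312,0],[66,-364,0],[66,-412,0],[66,-412,40],[66,-412,80]], "roll": [0,0,0,0,0,0,0,0,0,0], "grip": [0,0,0,0,0,0,0,0,0,0]}'
python3 -m handwheel '{"delta_pos": [[0,0,45],[0,0,85],[0,0,85]], "roll": [0,0,0], "grip": [0,0,0]}'
python3 - <<'E'
from h import *
to(0,235,62)
for n in('top','side'):
    c=capture(n);im=c['img'][:,:,::-1]
    cv2.imwrite(f'pics/{n}2.png',cv2.resize(im[130:330,100:300] if n=='top' else im[180:350,230:470],None,fx=3,fy=3))
E
```

```text
time: 2.8
tool_pos: [0.603, 0.3518, 0.3235]
ee_rot: [-0.0, 0.994, -0.113, 0.0]
ft_force: [0.2, -0.1, -0.9]
finger_gap: 0.0
time: 3.18
tool_pos: [0.6013, 0.3503, 0.2357]
ee_rot: [0.002, 0.994, -0.113, -0.003]
ft_force: [-0.9, 0.6, 0.7]
finger_gap: 0.0001
t 3.17 grill x,y mm -0.4 258.9 tip z 62.7 yaw -13.01 tilt -1.0 F grill -1.0 0.42 0.7 gap 0.0001
delta mm [ 0.4 23.9  0.8]
```

View pics/side2.png

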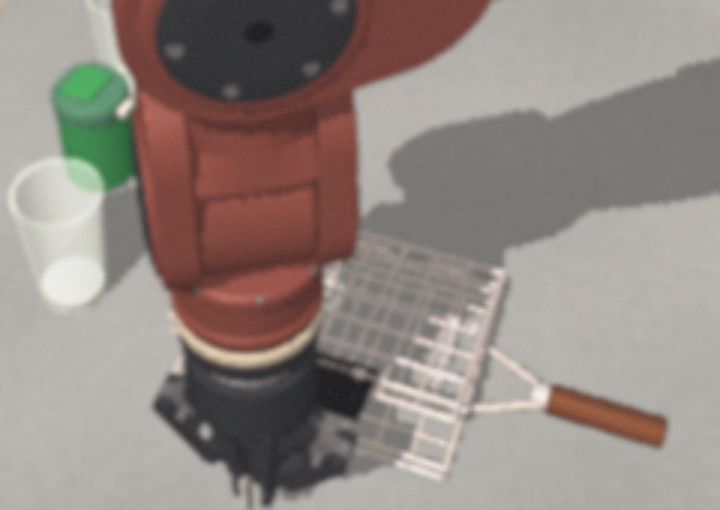

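View pics/top2.png

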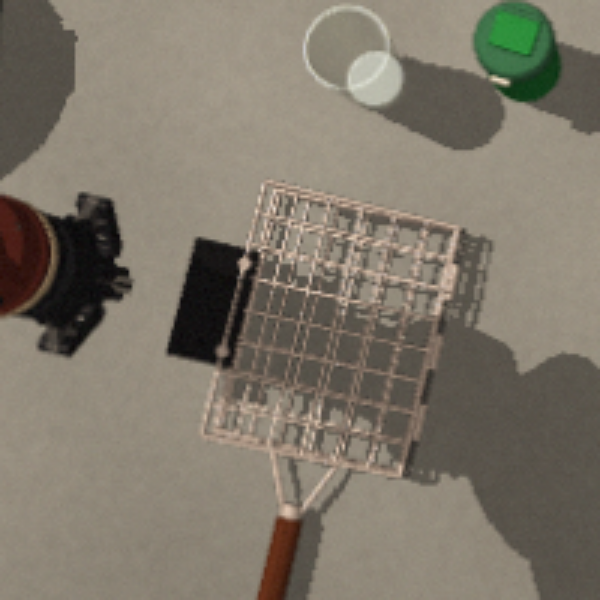

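```bash
python3 -m handwheel '{"delta_pos": [[0,15,0],[0,30,0],[0,42,0],[0,46,0],[0,49,0],[0,52,0],[0,54,0],[0,54,0]], "roll": [0,0,0,0,0,0,0,0], "grip": [0,0,0,0,0,0,0,0]}'
python3 - <<'E'
from h import *
to(0,200,62)
E
```

```text
time: 4.28
tool_pos: [0.591, 0.299, 0.2401]
ee_rot: [-0.001, 0.994, -0.113, 0.001]
ft_force: [1.9, 5.9, -0.1]
finger_gap: 0.0002
t 4.28 grill x,y mm 1.0 206.6 tip z 67.1 yaw -12.96 tilt -1.0 F grill 0.57 6.14 -0.08 gap 0.0002
delta mm [-1.1  6.6  5.1]
```

```bash
python3 -m handwheel '{"delta_pos": [[0,2,-6],[0,4,-12],[0,7,-18],[0,10,-24],[0,13,-30],[0,17,-36],[0,20,-42],[0,24,-47],[0,28,-52],[0,32,-56]], "roll": [0,0,0,0,0,0,0,0,0,0], "grip": [0,0,0,0,0,0,0,0,0,0]}'
python3 - <<'E'
from h import *
to(0,160,130)
for n in('top','side'):
    c=capture(n);im=c['img'][:,:,::-1]
    cv2.imwrite(f'pics/{n}3.png',cv2.resize(im[130:330,100:300] if n=='top' else im[180:350,230:470],None,fx=3,fy=3))
E
```

```text
time: 5.52
tool_pos: [0.5837, 0.2679, 0.2973]
ee_rot: [-0.002, 0.994, -0.113, 0.001]
ft_force: [2.3, 9.7, 3.2]
finger_gap: -0.0002
t 5.53 grill x,y mm 1.0 174.6 tip z 124.3 yaw -12.95 tilt -1.0 F grill 0.07 10.01 3.19 gap -0.0002
delta mm [-1.  14.6 -5.8]
```

View pics/side3.png

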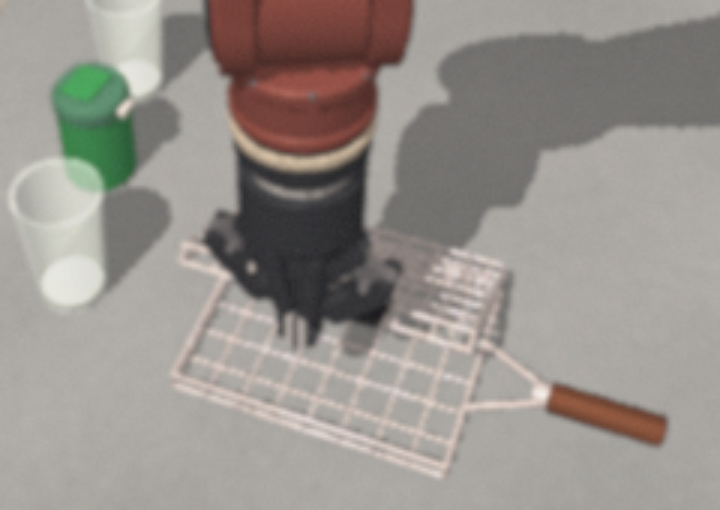

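View pics/top3.png

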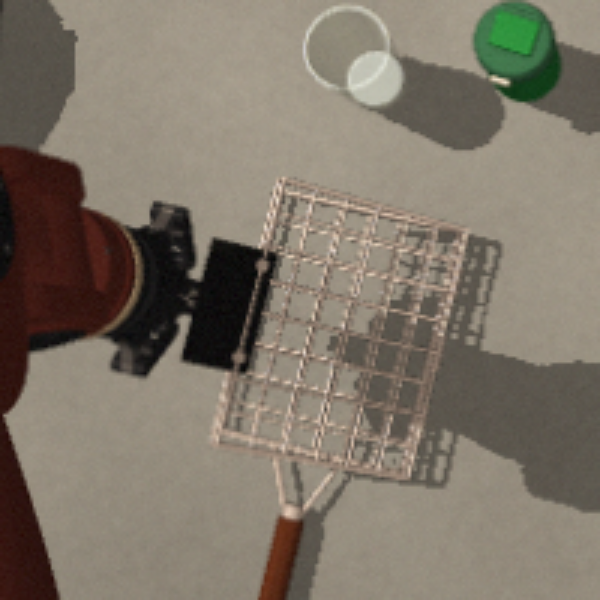

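```bash
python3 -m handwheel '{"delta_pos": [[0,7,-8],[0,15,-15],[0,23,-22],[0,31,-29],[0,40,-36],[0,49,-42],[0,58,-48],[0,68,-53],[0,78,-57],[0,88,-61]], "roll": [0,0,0,0,0,0,0,0,0,0], "grip": [0,0,0,0,0,0,0,0,0,0]}'
python3 - <<'E'
from h import *
to(0,60,190)
for n in('top','side'):
    c=capture(n);im=c['img'][:,:,::-1]
    cv2.imwrite(f'pics/{n}4.png',cv2.resize(im[130:330,100:300] if n=='top' else im[180:350,230:470],None,fx=3,fy=3))
E
```

```text
time: 6.88
tool_pos: [0.5634, 0.1805, 0.3566]
ee_rot: [0.0, 0.994, -0.113, -0.0]
ft_force: [1.0, 2.3, 2.7]
finger_gap: 0.0004
t 6.88 grill x,y mm 0.8 84.9 tip z 183.6 yaw -13.02 tilt -1.0 F grill 0.48 2.52 2.67 gap 0.0004
delta mm [-0.8 24.9 -6.4]
```

View pics/side4.png

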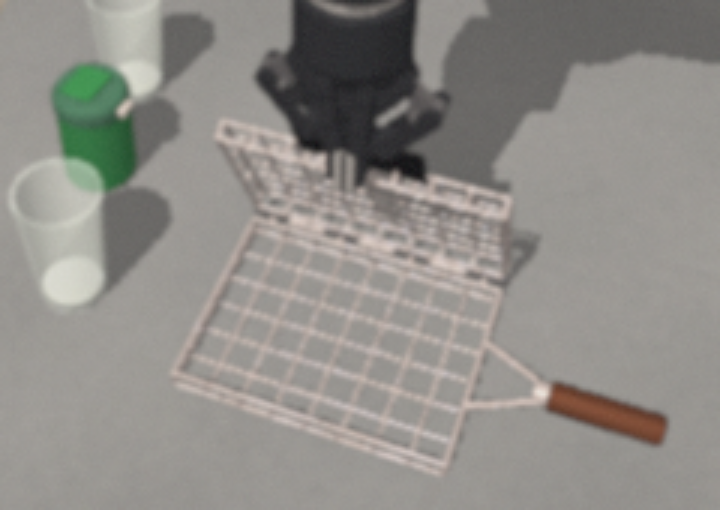

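View pics/top4.png

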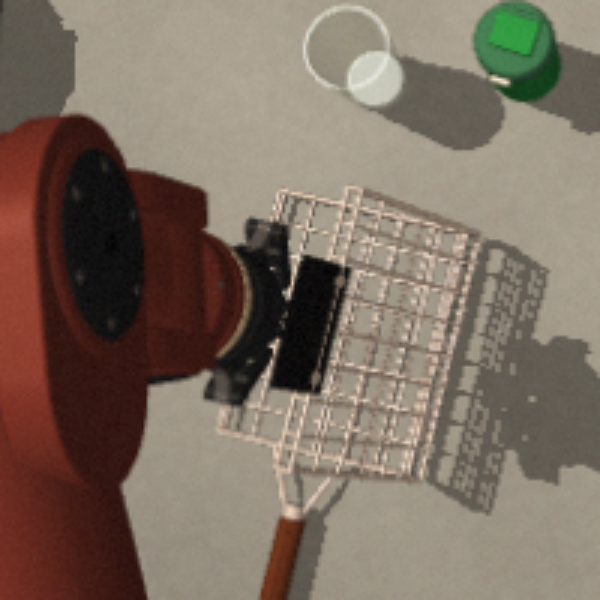

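```bash
python3 -m handwheel '{"delta_pos": [[0,15,-6],[0,30,-12],[0,45,-18],[0,60,-23],[0,75,-27],[0,88,-30],[0,105,-29],[0,122,-26],[0,138,-21],[0,155,-15]], "roll": [0,0,0,0,0,0,0,0,0,0], "grip": [0,0,0,0,0,0,0,0,0,0]}'
python3 - <<'E'
from h import *
to(0,-70,199)
for n in('top','side'):
    c=capture(n);im=c['img'][:,:,::-1]
    cv2.imwrite(f'pics/{n}5.png',cv2.resize(im[130:330,130:330] if n=='top' else im[120:350,230:470],None,fx=2.5,fy=2.5))
E
```

```text
time: 8.22
tool_pos: [0.5285, 0.0292, 0.3712]
ee_rot: [0.0, 0.994, -0.113, -0.0]
ft_force: [0.4, 2.0, 0.3]
finger_gap: 0.0003
t 8.22 grill x,y mm 0.9 -70.4 tip z 198.2 yaw -13.02 tilt -1.0 F grill -0.09 2.06 0.28 gap 0.0003
delta mm [-0.9 -0.4 -0.8]
```

View pics/side5.png

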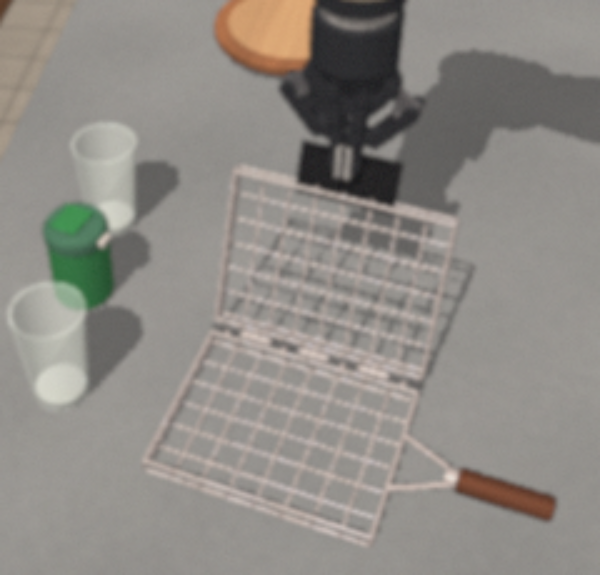

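View pics/top5.png

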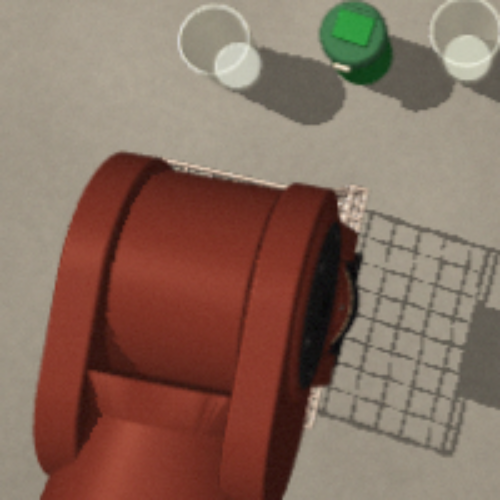

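```bash
python3 -m handwheel '{"delta_pos": [[0,16,7],[0,31,16],[0,45,26],[0,58,38],[0,70,50],[0,81,64],[0,90,79],[0,98,94],[0,105,110],[0,111,126]], "roll": [0,0,0,0,0,0,0,0,0,0], "grip": [0,0,0,0,0,0,0,0,0,0]}'
python3 - <<'E'
from h import *
to(0,-190,20)
for n in('side',):
    c=capture(n);im=c['img'][:,:,::-1]
    cv2.imwrite(f'pics/{n}6.png',cv2.resize(im[120:350,230:470] ,None,fx=2.5,fy=2.5))
E
```

```text
time: 9.57
tool_pos: [0.5037, -0.0781, 0.2445]
ee_rot: [-0.0, 0.994, -0.113, -0.0]
ft_force: [0.3, 0.7, -0.2]
finger_gap: -0.0
t 9.57 grill x,y mm 0.8 -180.6 tip z 71.5 yaw -13.0 tilt -1.0 F grill 0.18 0.74 -0.23 gap -0.0
delta mm [-0.8  9.4 51.5]
```

View pics/side6.png

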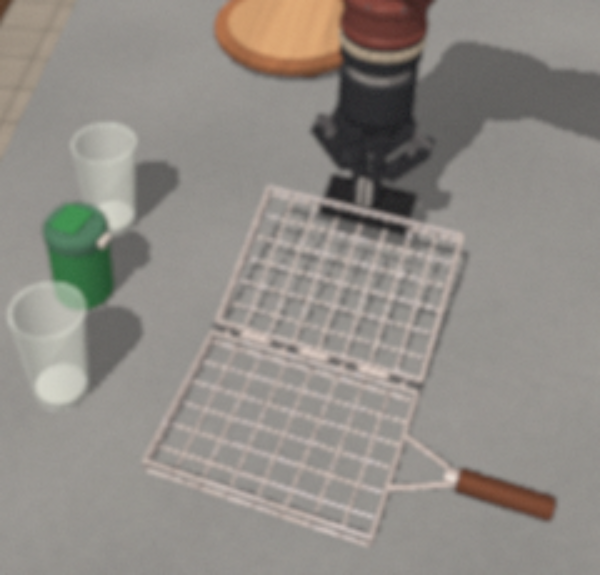

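```bash
python3 -m handwheel '{"delta_pos": [[0,4,16],[0,7,32],[0,9,44],[0,10,53],[0,10,58],[0,10,62],[0,10,65],[0,10,67],[0,10,68],[0,10,68]], "roll": [0,0,0,0,0,0,0,0,0,0], "grip": [0,0,0,0,0,0,0,0,0,0]}'
python3 - <<'E'
from h import *
to(0,-190,4)
for n in('side',):
    c=capture(n);im=c['img'][:,:,::-1]
    cv2.imwrite(f'pics/{n}7.png',cv2.resize(im[120:350,230:470] ,None,fx=2.5,fy=2.5))
E
```

```text
time: 10.88
tool_pos: [0.5017, -0.0876, 0.1779]
ee_rot: [0.0, 0.994, -0.113, 0.0]
ft_force: [-0.4, -0.1, 2.5]
finger_gap: 0.0001
t 10.88 grill x,y mm 1.0 -190.2 tip z 4.9 yaw -13.01 tilt -1.0 F grill -0.42 -0.16 2.53 gap 0.0001
delta mm [-1.  -0.2  0.9]
```

View pics/side7.png

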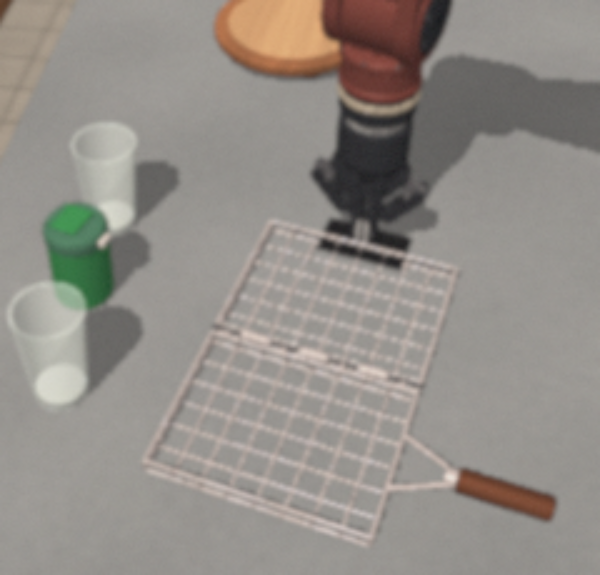

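```bash
python3 -m handwheel '{"delta_pos": [[0,0,0.5],[0,0,1],[0,0,1.5],[0,0,2],[0,0,2]], "roll": [0,0,0,0,0], "grip": [0,0,0,0,0]}'; python3 -c "
from h import *
pose()"
```

```text
time: 11.55
tool_pos: [0.5018, -0.0876, 0.1778]
ee_rot: [0.0, 0.994, -0.113, 0.0]
ft_force: [-9.4, 3.8, 22.4]
finger_gap: -0.0001
t 11.55 grill x,y mm 1.1 -190.2 tip z 4.8 yaw -13.0 tilt -1.0 F grill -10.0 1.56 22.36 gap -0.0001
```

Pressing to 22 N no longer lowers the tip (4.8 mm), so the tab has bottomed out. I'll lift straight off and check.

```bash
python3 -m handwheel '{"delta_pos": [[0,0,-3],[0,0,-10],[0,0,-30],[0,0,-60],[0,0,-100],[0,40,-140],[0,90,-160],[0,140,-160],[0,190,-160],[0,190,-160]], "roll": [0,0,0,0,0,0,0,0,0,0], "grip": [0,0,0,0,0,0,0,0,0,0]}'
python3 - <<'E'
from h import *
pose()
t=lambda p:p
for n in('side','top'):
    c=capture(n);im=c['img'][:,:,::-1]
    cv2.imwrite(f'pics/{n}8.png',cv2.resize(im[120:350,230:470] if n=='side' else im[120:350,150:390],None,fx=2.5,fy=2.5))
    m=(im.max(2)<50).astype(np.uint8);r=np.zeros_like(m)
    if n=='side': r[200:230,350:400]=1
    else: r[200:300,260:340]=1
    m*=r; k=max(cv2.findContours(m,0,1)[0],key=cv2.contourArea);R=cv2.minAreaRect(k);b=cv2.boxPoints(R)
    print(n,R,ray(c,b,.0045).round(4).tolist())
E
```

```text
time: 12.8
tool_pos: [0.4578, -0.2755, 0.3356]
ee_rot: [0.0, 0.993, -0.115, -0.0]
ft_force: [-0.5, 0.5, -0.2]
finger_gap: -0.0001
t 12.8 grill x,y mm 0.5 -383.2 tip z 162.6 yaw -13.24 tilt -1.0 F grill -0.59 0.35 -0.2 gap -0.0001
side ((376.94122314453125, 213.73532104492188), (30.802024841308594, 3.395498752593994), 14.03624439239502) [[0.54, -0.097, 0.0045], [0.5386, -0.1108, 0.0045], [0.4544, -0.0912, 0.0045], [0.4565, -0.0779, 0.0045]]
top ((319.2176208496094, 264.27056884765625), (14.859734535217285, 37.52896499633789), 12.52880859375) [[0.4563, -0.0632, 0.0045], [0.5484, -0.085, 0.0045], [0.5397, -0.1219, 0.0045], [0.4477, -0.0998, 0.0045]]
```

View pics/side8.png

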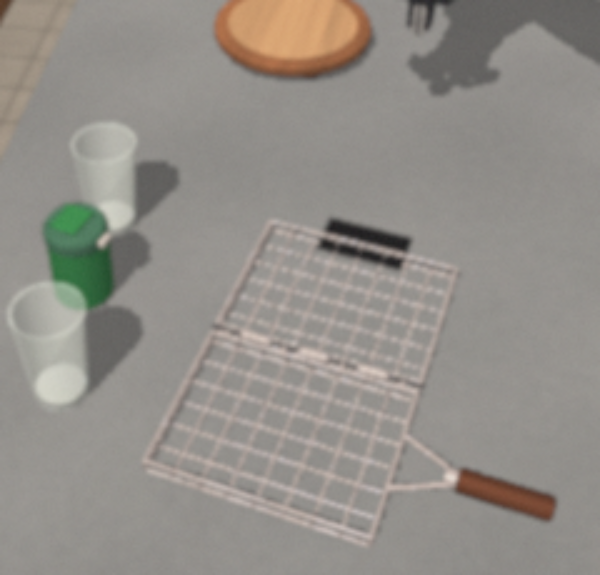

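View pics/top8.png

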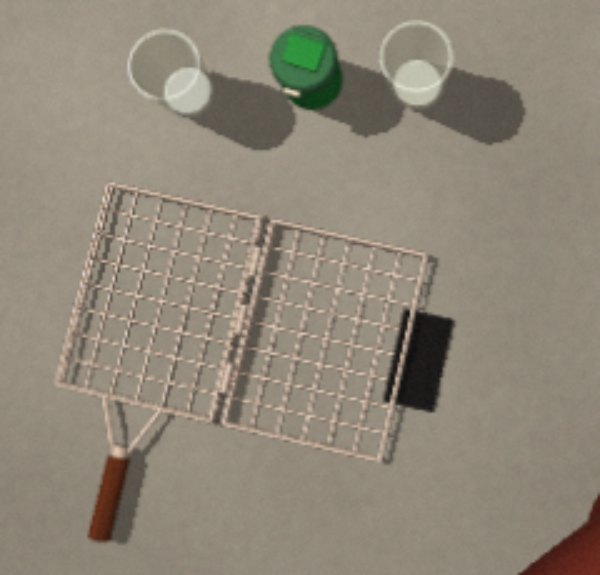

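```bash
python3 - <<'E'
from h import *
T=capture('top');S=capture('side')
u=lambda c,uv:cv2.undistortPoints(np.array(uv,float).reshape(-1,1,2),np.array(c['K']),np.array(c['dist'])).reshape(-1,2).T
a=np.array([(453,319),(433,411)])/2.5+[150,120];b=np.array([(331,219),(411,236)])/2.5+[230,120]
X=cv2.triangulatePoints(np.c_[T['R'],T['t']],np.c_[S['R'],S['t']],u(T,a),u(S,b));print((X[:3]/X[3]).T.round(4))
def W(c,v0,v1,u0,u1):
    v,uu=np.mgrid[v0:v1,u0:u1];z=c['z_map'][v0:v1,u0:u1].ravel();q=u(c,np.c_[uu.ravel(),v.ravel()])
    return ((np.vstack([q,np.ones(q.shape[1])])*z).T-c['t'])@c['R']
print('tab z',np.median(W(T,250,280,318,324)[:,2]),'ledge z beside',np.median(W(T,250,280,336,346)[:,2]),np.median(W(T,310,325,305,325)[:,2]))
h=T['img'].astype(int);m=(h[:,:,0]>h[:,:,1]+25).astype(np.uint8);m[:270]=0;m[350:]=0;m[:,:170]=0;m[:,225:]=0
print('handle',cv2.minAreaRect(max(cv2.findContours(m,0,1)[0],key=cv2.contourArea)))
E
```

```text
[[ 0.5394 -0.1238 -0.0046]
 [ 0.4476 -0.1018  0.0006]]
tab z 0.004346273365869334 ledge z beside 0.00017998395722104206 -0.00026990629473679735
handle ((192.76473999023438, 318.9411926269531), (8.246211051940918, 34.440059661865234), 14.03624439239502)
```

Everything checks out: the tab's upper face is at 4.3 mm, the handle has moved less than 1 px (about 2 mm), and the robot is clear. Handing in.

```bash
python3 -c "
from workcell import *
close_job()"
```

```text
the job is handed in; nothing more can be done
```

The basket is open flat and the job is handed in; `close_job` gives no verdict, so the result below rests on my own checks. The tool can only point straight down, so I couldn't get the fingertips under the tab. I pushed its outer edge with shut fingertips instead, then pressed on its under face once it was past upright. The leaf had started about 15° open, not shut.

Last checks, taken at about 13 s of the 54 s allowed:
- **Tab height:** the depth image puts its upper face at 4.3 mm, and 4.5 mm is fully flat. A rougher two-view estimate from hand-picked corners gave -5 to +1 mm, which also means flat.
- **Bottomed out:** pressing harder, up to about 22 N on the wrist, did not lower the tip any further (4.8 mm).
- **Lower half:** it lies flat in the pictures. Its handle shifted by less than 1 px, roughly 2 mm.
- **Dishes:** I saw no movement of the tumblers or the tin in the pictures, but did not measure it. The chakla was not approached.
- **Robot:** it is clear of everything, with the wrist force back to noise level.

Forces stayed low before that final press, with readings up to about 10 N. I did not measure the leaf's speed directly; the planned motion was about 0.7 rad/s, well under the 4 rad/s limit.

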